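# Hold the battery bunker's lid up with its lever

### The job

Open the battery bunker for me: push the orange knob outward, away from the lever, to the end of its travel so that the bolt frees the yellow lid, then smoothly press the red pad at the long end of the lever all the way down so that the lever's short end raises the heavy lid. Use only the fingertips or the outside of the fingers, do not touch the lid itself, and leave everything else on the bench where it is. Finish while still holding the pad fully down, with the lid standing up.

Things in the scene. Friction and masses are not known exactly. Their poses are not given: they have to be found in the camera images.
- bunker: fixed grey steel battery bunker. Origin on the table under the lever's pivot; x points from the pivot to the box, y to the side where the bolt is, z up. Box: x 105 to 235 mm, y -140 to 140 mm; its yellow lid's top is 97 mm high. The lever runs along -x at y 0. Base plate x -40 to 250 mm, y -150 to 150 mm, 4 mm thick
- pivot (a point): the lever's pivot axle, 120 mm above the table, between two upright cheeks 36 mm long and 134 mm high; 38 mm wide over both. The steel bar of the lever is 14 mm wide and 12 mm thick
- ledge (a point): centre of the top of the fixed ledge that carries the bolt, on the box's wall that faces the lever: 30 mm (bunker x) by 100 mm (bunker y), 88 mm above the table, centred at x 90, y 115 mm in the bunker frame. Two bolt guides on it, at bunker y 68 and 160 mm, 7 mm thick, tops 110 mm above the table
- pad (a point): centre of the top of the red pad (50 x 50 x 8 mm) at the long end of the steel lever bar. At rest it is 209 mm above the table, 157 mm from the pivot in the bunker's -x, sloping up away from the pivot at 0.45 rad; pressed fully it is 52 mm above the table, 167 mm from the pivot, sloping down as much. Pressing takes about 4 to 8 N with the bolt drawn; the lever comes back up when let go
- knob (a point): centre of the top of the orange upright knob on the sliding bolt: 16 mm in diameter, 44 mm tall, top 150 mm above the table, 90 mm from the pivot in the bunker's x and 85 mm in its y when locked. It slides 35 mm along the bunker's +y (away from the lever) against about 2 to 4 N of friction and stays where it is left
- bolt (a joint): travel of the bolt in m: 0 fully locked (its rod lies over a small steel tab of the lid), 0.035 fully drawn; the lid is free from about 0.02
- lever (a joint): lever angle in rad: 0 at rest (long end up), 0.9 when fully pressed, against its stop
- lid (a joint): lid angle in rad: 0 shut, about 0.48 when the lever is fully pressed. The lid (130 x 280 mm, about 2.4 kg) is hinged along the bunker box's far (+x) edge and falls shut on its own; steel lips on its near edge lie on the lever's roller
- pack_a: bystander: black and green battery pack 75 x 38 x 34 mm lying beside the lever; origin under its centre
- pack_b: bystander: white and green battery pack 75 x 38 x 34 mm lying on the lever's other side; origin under its centre
- drone: bystander: four-rotor drone about 280 x 280 x 70 mm; origin under its centre
- radio: bystander: black radio transmitter 150 x 190 x 72 mm; origin under its centre
- checker: bystander: flat black battery checker with a screen, 55 x 90 x 18 mm; origin under its centre
- driver: bystander: screwdriver lying down; origin under it
- partsbox: bystander: clear small-parts box 80 x 120 x 38 mm; origin under its centre

How it is judged:
By the outcome, as a careful person would: the job done as asked, in the order asked, and still so for the second after the job is handed in, while the arm keeps its last pose, push and grip.
It also fails if it takes over 48 s, if anything falls off the work surface, if the arm or the gripper's body presses on something with over 40 N, if the wrist force passes 120 N, or if a joint passes its speed limit or range.

### The arm

A 7-joint arm with a two-finger parallel gripper is mounted at the origin on the work surface. World frame = base frame: x ahead of the robot, y to its left, z up, the work surface at z = 0. Lengths are in m, angles in rad, forces in N, time in s.
With the tool pointing down it reaches from about 0.4 to 0.875 m from the base axis. Payload 6.5 kg.
Tool frame: the origin (TCP) lies at the very end of the fingers, on their centre line; the grasp point (between the pads) lies 19 mm behind it; x points along the fingers, y is the direction in which the jaws open and shut, and the axes are right-handed (so a half turn about x gives the same grasp; the last joint's range is limited). The gripper opens to 88 mm and grips with 3 to 60 N. Pads are 18 mm wide; open, the fingers measure 123 mm over their backs; the gripper's body (75 mm by 187 mm) begins 45 mm behind the grasp point.
Start: joints at [1.249, 0.536, -0.004, 1.538, 0.003, 1.067, -0.071], TCP at [0.164, -0.629, 0.239] pointing down, gripper open.
Joint ranges: [-2.7, 2.7], [-0.37, 2.16], [-1.27, 1.26], [0.24, 2.4], [-1.31, 4.45], [0.19, 1.91], [-2.76, 2.76]. Speed limits (rad/s): [2.39, 2.39, 3.14, 3.14, 3.14, 3.14, 3.14].

### API

Orientations are given as a unit quaternion [x, y, z, w].
In Python, from bench import arm gives the robot as it stands.
- The arm moves only by the tool carry_out, never from a script. Its argument "moves" is one flat list of numbers, 6 for each row, row after row: the shift along the tool's x, y, z in mm, then the turn, a rotation vector about the tool's x, y, z in rad. A call has 1 to 8 rows; each row is the pose to reach, as a shift and turn from the pose measured when the call began, along the tool's axes at that moment; what a row does not reach only later rows make up. A row lasts 1/10 s, in which the tool goes at most 50 mm and 8.59 degrees, less where a joint would pass 70% of its speed; a pose out of reach is approached as far as the arm can. A call with a gripper value outside its range is refused whole. "gripper" is the opening, from 0 (shut) to 1 (fully open), set as the call begins (left out, the last holds). The fingers move at their own pace and stop on an object; "newtons" is the grip in N (left out, the last holds). Time passes only in rows, so rows that repeat a pose let the fingers close. It gives the time, the measured TCP pose, the force and the opening at its end, in the units of the state.
- arm.get_obs(): the state, without advancing time (a new reading comes with each control period).
- arm.grab_frame(name): name is "scene" or "top"; returns a dict with "frame" (384x512x3 uint8, blue, green, red), "range_z" (384x512 float32, m along the optical axis (not along the pixel's ray), 0 where there is no reading), "fx", "fy", "cx", "cy" (pixels), "D" ([k1, k2, p1, p2, k3] as OpenCV has them; the pictures are not rectified), "extrinsics" (4x4, takes a point from camera to world coordinates). Camera axes: x right, y down, z forward; pixel columns grow to the right and rows downward; lengths in m; the calibration is good to about 2 mm. A picture is of the moment at which its call begins.
- arm.job_done(): hands the job in, once; it reports no verdict.
Trained networks look in a picture, given as the dict that the camera call returned (one of the last four; its "shot" number tells which), for a name from the list of things; names that differ only in an ending like _2 or _b are one class to them, and where a whole thing is asked for, a point or a joint stands for the part that bears it (a point fixed in the world has none). Each returns a list of dicts, best first, with "score" (0 to 1); they miss things now and then, are a little off and sometimes report something else, mostly with a low value. They report only what shows in the picture. A call takes as long as a camera call.
- arm.trace(name, picture): "pixels" (384x512 bool, what is visible of it) and "box" ([left, top, right, bottom] in pixels, round what is visible of it).
- arm.tip_of(name, picture): "uv" ([column, row] in pixels: a listed point, or the origin of a listed thing).
The state is a dict: "t": time; "joint_positions": joint angles; "joint_vel": joint speeds; "tau": joint torques, N m; "tcp_pos": TCP position; "orientation": TCP orientation; "ft_force": force on the tool from outside, world axes, zero at the start; "wrist_torque": the same for the moment, N m; "grip_width": finger opening in m.
Only numpy, scipy, OpenCV 4.12 (cv2) and the standard library are available. Lean on these libraries where they do the work, as an engineer would, in place of code of your own. Each camera call takes 0.05 s, during which the arm holds its last target. There are 200 camera calls.

## Working session

There is one attempt and no reset: what is moved stays moved. The work goes in short steps, Python scripts to look and compute and a tool call to move; the robot and the scene stay as the last step left them, time stands still between calls to the robot, and variables do not carry over. Pictures are saved under pics/ and viewed, about 8 in all and at most 12, crops included, and the job is handed in when it is done.

Besides the shell and the picture viewer there is one more tool, called as name(argument=value, ...) on one line, values as JSON. carry_out: Moves the arm, as the interface text tells. Its arguments: {"type":"object","properties":{"moves":{"type":"array"},"gripper":{"type":"number"},"newtons":{"type":"number"}},"required":["moves"]}

```bash
mkdir -p pics; cat > h.py <<'E'
import numpy as np, cv2
from scipy.spatial.transform import Rotation as R
from bench import arm
def ray(p,uv):
    K=np.array([[p['fx'],0,p['cx']],[0,p['fy'],p['cy']],[0,0,1]])
    n=cv2.undistortPoints(np.array([[uv]],float),K,np.array(p['D'],float))[0,0]
    T=np.array(p['extrinsics']);d=T[:3,:3]@np.array([n[0],n[1],1]);return T[:3,3],d
def atz(p,uv,z):
    o,d=ray(p,uv);return o+d*(z-o[2])/d[2]
def proj(p,X):
    K=np.array([[p['fx'],0,p['cx']],[0,p['fy'],p['cy']],[0,0,1]]);T=np.linalg.inv(np.array(p['extrinsics']))
    return cv2.projectPoints(np.atleast_2d(np.array(X,float)),cv2.Rodrigues(T[:3,:3])[0],T[:3,3],K,np.array(p['D'],float))[0][:,0]
E
python3 - <<'E'
from h import *
o=arm.get_obs();print({k:np.round(v,3) for k,v in o.items()})
Z=dict(pivot=.120,ledge=.088,pad=.209,knob=.150,bunker=0,pack_a=0,pack_b=0,drone=0,radio=0,checker=0,driver=0,partsbox=0)
ims=[]
for c in('scene','top'):
    p=arm.grab_frame(c);im=p['frame'].copy()
    for n,z in Z.items():
        for d in arm.tip_of(n,p)[:2]:
            uv=d['uv'];o,dd=ray(p,uv);r=p['range_z'][int(round(uv[1])),int(round(uv[0]))]
            print(c,n,round(d['score'],2),np.round(uv,1),'z-plane',np.round(atz(p,uv,z),4),'depth',np.round(o+dd*r,4))
            cv2.circle(im,(int(uv[0]),int(uv[1])),3,(255,0,255),1);cv2.putText(im,n,(int(uv[0])+4,int(uv[1])),0,.35,(255,0,255),1)
    cv2.imwrite(f'pics/{c}0.png',cv2.resize(im,(768,576)))
E
```

```text
{'t': np.float64(0.0), 'joint_positions': array([ 1.249,  0.537, -0.004,  1.539,  0.003,  1.067, -0.071]), 'joint_vel': array([-0.001,  0.   ,  0.   ,  0.   ,  0.   , -0.   , -0.001]), 'tau': array([ 0.0000e+00, -5.7097e+01,  9.9100e-01, -2.5160e+01, -5.6000e-02,
        1.8000e-02,  0.0000e+00]), 'tcp_pos': array([ 0.164, -0.628,  0.238]), 'orientation': array([-0.701, -0.091,  0.701, -0.09 ]), 'ft_force': array([0.045, 0.029, 0.933]), 'wrist_torque': array([0.03 , 0.007, 0.004]), 'grip_width': np.float64(0.088)}
scene pivot 0.86 [258.8 213.2] z-plane [ 0.5946 -0.0353  0.12  ] depth [ 0.5983 -0.0369  0.1267]
scene ledge 0.36 [207.7 228.9] z-plane [ 0.5623 -0.2152  0.088 ] depth [ 0.5336 -0.211   0.0374]
scene pad 0.95 [216.2 222.4] z-plane [ 0.6198 -0.1927  0.209 ] depth [ 0.6189 -0.1925  0.2075]
scene knob 0.45 [260.5 179.9] z-plane [0.4869 0.0193 0.15  ] depth [0.4849 0.0202 0.147 ]
scene bunker 0.58 [258.5 231. ] z-plane [ 0.598 -0.039  0.   ] depth [ 0.609  -0.0436  0.022 ]
scene pack_a 0.9 [244.2 269.7] z-plane [ 0.7173 -0.1464  0.    ] depth [ 0.7303 -0.1506  0.0322]
scene pac
[... 1868 characters left out ...]
] depth [ 0.6974 -0.145   0.0341]
top pack_b 0.48 [298.  207.5] z-plane [ 0.5133 -0.186   0.    ] depth [ 0.5083 -0.1813  0.0355]
top drone 0.8 [391.6 199.8] z-plane [ 0.5383 -0.5708  0.    ] depth [ 0.534  -0.5596  0.0277]
top radio 0.59 [122.7 213.7] z-plane [0.4984 0.5202 0.    ] depth [0.492  0.5024 0.0495]
top checker 0.69 [348.4 238.7] z-plane [ 0.3848 -0.3826  0.    ] depth [ 0.3839 -0.3776  0.0181]
top checker 0.29 [322.1 153.1] z-plane [ 0.7382 -0.2948  0.    ] depth [ 0.7268 -0.2867  0.0385]
top driver 0.56 [320.5 248.3] z-plane [ 0.3494 -0.2692  0.    ] depth [ 0.3495 -0.2701 -0.0046]
top partsbox 0.85 [321.4 153.6] z-plane [ 0.7361 -0.2917 -0.    ] depth [ 0.7243 -0.2835  0.0398]
```

```bash
python3 - <<'E'
from h import *
from scipy.optimize import least_squares
# bunker-frame points and observed pixel in both cameras
P=dict(pivot=(0,0,.12),pad=(-.157,0,.209),knob=(.09,.085,.15),bunker=(0,0,0))
S=arm.grab_frame('scene');T=arm.grab_frame('top')
obs=[]
for p in(S,T):
    for n in P:
        obs.append((p,P[n],arm.tip_of(n,p)[0]['uv']))
obs.append((T,(.09,.115,.088),arm.tip_of('ledge',T)[0]['uv']))
def w(q,X):
    c,s=np.cos(q[2]),np.sin(q[2]);X=np.atleast_2d(X);return np.c_[q[0]+c*X[:,0]-s*X[:,1],q[1]+s*X[:,0]+c*X[:,1],X[:,2]]
f=lambda q:np.concatenate([proj(p,w(q,X))[0]-uv for p,X,uv in obs])
r=least_squares(f,[.586,-.038,1.81],loss='soft_l1');q=r.x
print(q.round(4));print(f(q).reshape(-1,2).round(1))
np.save('q.npy',q)
M=[]
for a,b in[((.105,-.14,.097),(.105,.14,.097)),((.105,.14,.097),(.235,.14,.097)),((.235,.14,.097),(.235,-.14,.097)),((.235,-.14,.097),(.105,-.14,.097)),((0,0,.12),(-.157,0,.209)),((.09,.085,.106),(.09,.085,.15)),((.075,.068,.11),(.105,.068,.11)),((.075,.16,.11),(.105,.16,.11)),((-.018,-.019,.134),(.018,-.019,.134)),((-.018,.019,.134),(.018,.019,.134)),((-.04,-.15,.004),(-.04,.15,.004))]:M.append((a,b))
for p,n,(cx,cy) in((S,'scene',(250,215)),(T,'top',(270,190))):
    k=4;W,H=95,72
    im=cv2.resize(p['frame'],None,fx=k,fy=k,interpolation=cv2.INTER_CUBIC)
    for a,b in M:
        u=(proj(p,w(q,[a,b]))*k+k/2).astype(int);cv2.line(im,tuple(map(int,u[0])),tuple(map(int,u[1])),(255,0,255),1)
    cv2.imwrite(f'pics/{n}1.png',im[(cy-H)*k:(cy+H)*k,(cx-W)*k:(cx+W)*k])
o=arm.get_obs();print(R.from_quat(o['orientation']).as_matrix().round(3))
E
```

```text
[ 0.5897 -0.0395  1.804 ]
[[-1.3 -3.5]
 [ 2.2  0.5]
 [ 2.   1.3]
 [-0.3  0.4]
 [-0.1 -0.7]
 [-0.4  2. ]
 [ 2.7  0.5]
 [ 1.3 -1.7]
 [-0.8  1.3]]
[[-0.     0.253 -0.967]
 [-0.    -0.967 -0.253]
 [-1.    -0.     0.   ]]
```

View pics/scene1.png

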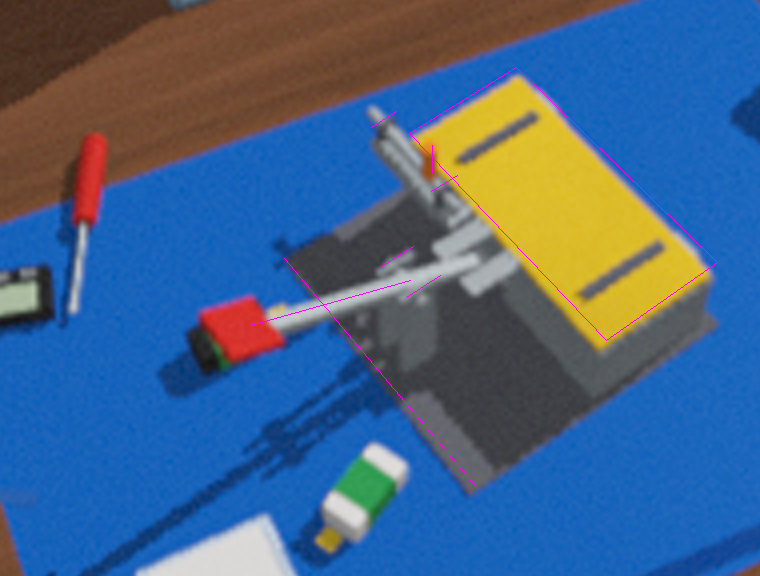

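View pics/top1.png

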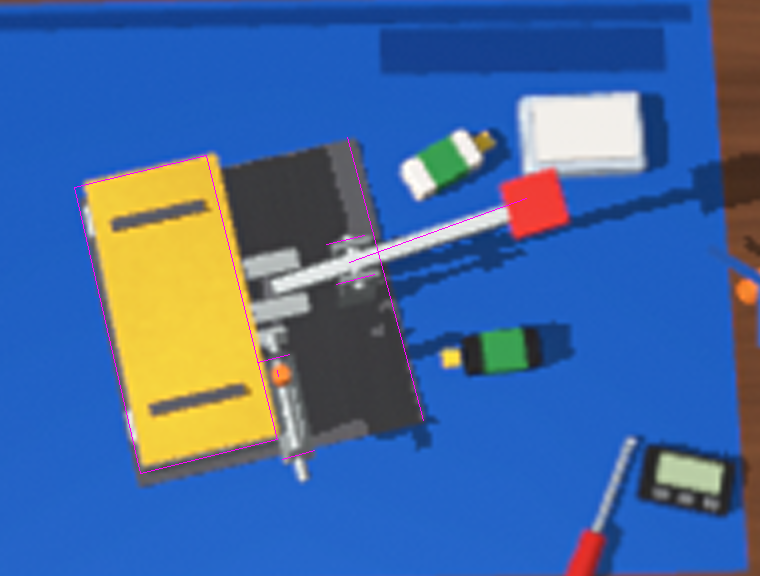

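View pics/scene0.png

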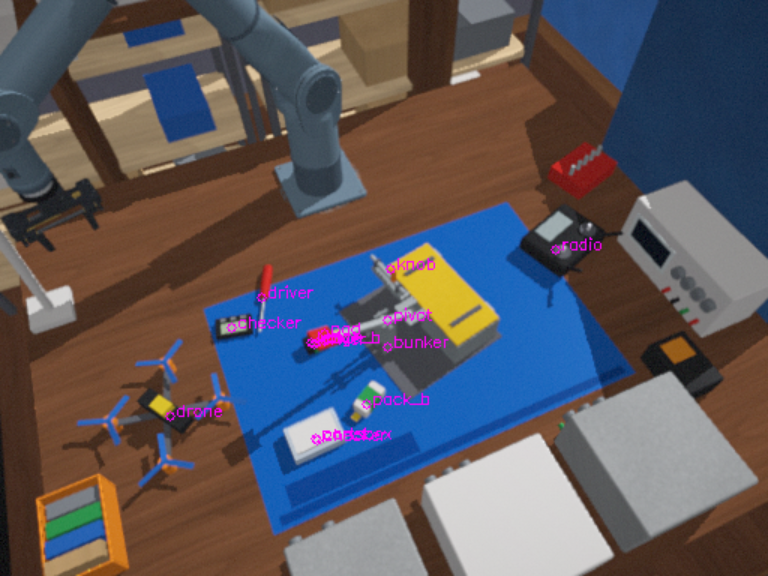

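```bash
cat > fit.py <<'E'
from h import *
from scipy.optimize import least_squares
q=np.load('q.npy')
def w(q,X):
    c,s=np.cos(q[2]),np.sin(q[2]);X=np.atleast_2d(X);return np.c_[q[0]+c*X[:,0]-s*X[:,1],q[1]+s*X[:,0]+c*X[:,1],X[:,2]]
def mask(p,lo,hi):
    h=cv2.cvtColor(p['frame'],cv2.COLOR_BGR2HSV);return cv2.inRange(h,lo,hi)
LID=np.array([(.105,-.14,.097),(.105,.14,.097),(.235,.14,.097),(.235,-.14,.097)])
a=.45;u=np.array([-np.cos(a),0,np.sin(a)])
PAD=np.array([np.array([-.157,0,.209])+i*.025*u+np.array([0,j*.025,0]) for i,j in((1,1),(1,-1),(-1,-1),(-1,1))])
def blob(m,near):
    n,l,s,c=cv2.connectedComponentsWithStats(m)
    i=min((i for i in range(1,n) if s[i,4]>8),key=lambda i:np.hypot(*(c[i]-near)));return (l==i).astype(np.uint8),c[i],s[i,4]
if __name__=='__main__':
    obs=[];kn=[]
    for c in('scene','top'):
        p=arm.grab_frame(c)
        for X,lo,hi in((LID,(20,110,90),(34,255,255)),(PAD,(0,190,110),(5,255,255))):
            if X is PAD:
                m=mask(p,lo,hi)|mask(p,(174,150,110),(180,255,255))
            else: m=mask(p,lo,hi)
            b,cc,s=blob(m,proj(p,w(q,X)).mean(0))
            b=cv2.morphologyEx(b,cv2.MORPH_CLOSE,np.ones((5,5)))
            ct=max(cv2.findContours(b,0,1)[0],key=cv2.contourArea)
            P=cv2.approxPolyN(ct,4,ensure_convex=True).reshape(-1,2).astype(float) if hasattr(cv2,'approxPolyN') else cv2.boxPoints(cv2.minAreaRect(ct))
            pr=proj(p,w(q,X))
            for x,y in zip(X,pr): obs.append((p,x,P[np.argmin(np.hypot(*(P-y).T))]))
        m=mask(p,(6,150,90),(17,255,255));b,cc,s=blob(m,proj(p,w(q,(.09,.085,.14)))[0]);print(c,'knob',cc,s)
        kn.append((p,cc))
        obs.append((p,(.09,.085,.13 if c=='scene' else .145),cc))
    f=lambda q:np.concatenate([proj(p,w(q,X))[0]-uv for p,X,uv in obs])
    r=least_squares(f,q,loss='soft_l1');print(r.x.round(4));print(f(r.x).reshape(-1,2).round(1).tolist())
    for k in(0,1):
        rr=least_squares(lambda q:np.concatenate([proj(p,w(q,X))[0]-uv for p,X,uv in obs[k*9:k*9+9]]),q,loss='soft_l1');print(k,rr.x.round(4))
    np.save('q.npy',r.x);q=r.x
    for n,X in(('knob',(.09,.085,.15)),('pad',(-.157,0,.209)),('pad end',(-.167,0,.052)),('bx',(1,0,0)),('by',(0,1,0))):print(n,(w(q,X)[0]-(w(q,(0,0,0))[0] if n[0]=='b' else 0)).round(4))
E
python3 fit.py
```

```text
scene knob [261.92307692 182.57692308] 26
top knob [244.52941176 211.35294118] 17
[ 0.5918 -0.0463  1.7774]
[[0.3, -0.9], [-0.2, -1.1], [0.1, -1.1], [-0.2, -1.0], [-0.2, -1.4], [0.2, -0.9], [-0.9, -0.1], [-1.4, -0.1], [0.2, 0.8], [-0.4, -1.1], [-0.5, 0.2], [0.1, -0.1], [-0.6, -0.8], [-0.0, -0.6], [0.4, -2.2], [0.0, 0.1], [0.5, -0.4], [0.5, -2.2]]
0 [ 0.5945 -0.0468  1.7777]
1 [ 0.5892 -0.0462  1.7768]
knob [0.4901 0.0243 0.15  ]
pad [ 0.624 -0.2    0.209]
pad end [ 0.626  -0.2098  0.052 ]
bx [-0.2052  0.9787  0.    ]
by [-0.9787 -0.2052  0.    ]
```

carry_out(moves=[-10,-45,-43,0,0,0,-10,-90,-86,0,0,0,-10,-135,-130,0,0,0,-10,-180,-173,0.02,0,0,-10,-215,-207,0.03,0,0,-10,-250,-240,0.05,0,0,-10,-285,-274,0.05,0,0,-10,-320,-308,0.05,0,0], gripper=0, newtons=20)

```text
t: 2.75
tcp_pos: [0.3602, -0.2786, 0.2491]
orientation: [0.704, 0.072, -0.703, 0.073]
ft_force: [1.5, -1.1, -0.3]
grip_width: 0.0263
```

```bash
cat > to.py <<'E'
import sys
from fit import *
# usage: to.py bx by z tilt(about bunker y, + leans tool top to +x) -> shift mm & turn in tool axes
bx,by,z,t=map(float,sys.argv[1:5]);o=arm.get_obs();A=R.from_quat(o['orientation'])
q=np.load('q.npy')
B=R.from_euler('z',q[2])
X=np.array([-np.sin(t),0,-np.cos(t)]);Zt=np.array([0,1,0]);Y=np.cross(Zt,X)
T=B*R.from_matrix(np.c_[X,Y,Zt])
tgt=w(q,(bx/1e3,by/1e3,z/1e3))[0]
c=B.inv().apply(o['tcp_pos']-w(q,(0,0,0))[0])*1e3
print('t',round(float(o['t']),2),'tcp bunker',c.round(1),'F bunker',B.inv().apply(o['ft_force']).round(1),'grip',o['grip_width'].round(3),'j',o['joint_positions'].round(2))
print('shift',(A.inv().apply(tgt-o['tcp_pos'])*1e3).round(1),'turn',(A.inv()*T).as_rotvec().round(3))
E
python3 to.py 90 40 200 0
```

```text
Traceback (most recent call last):
  File "to.py", line 11, in <module>
    print('t',round(float(o['t']),2),'tcp bunker',c.round(1),'F bunker',B.inv().apply(o['ft_force']).round(1),'grip',o['grip_width'].round(3),'j',o['joint_positions'].round(2))
                                                                                                                     ^^^^^^^^^^^^^^^^^^^^^
AttributeError: 'float' object has no attribute 'round'
```

```bash
sed -i "s/o\['grip_width'\].round(3)/round(float(o['grip_width']),3)/; s/o\['ft_force'\]/np.array(o['ft_force'])/; s/o\['joint_positions'\].round/np.array(o['joint_positions']).round/; s/-o\['tcp_pos'\]/-np.array(o['tcp_pos'])/; s/(o\['tcp_pos'\]-/(np.array(o['tcp_pos'])-/" to.py; python3 to.py 90 40 200 0
```

```text
t 2.75 tcp bunker [-179.8  274.3  249.1] F bunker [-1.4 -1.2 -0.3] grip 0.026 j [ 0.72  0.2  -0.18  2.01  0.04  0.93 -0.85]
shift [  49.  -270.1 -234. ] turn [-0.001 -0.001 -0.001]
```

carry_out(moves=[0,-37,-32,0,0,0,0,-74,-64,0,0,0,0,-112,-97,0,0,0,0,-150,-130,0,0,0,0,-187,-162,0,0,0,0,-225,-195,0,0,0,0,-258,-224,0,0,0,20,-270,-234,0,0,0])

```text
t: 3.55
tcp_pos: [0.5376, 0.0391, 0.2312]
orientation: [0.706, 0.075, -0.7, 0.074]
ft_force: [0.3, 0.5, 0.6]
grip_width: 0.0008
```

```bash
python3 to.py 90 40 122 0
```

```text
t 3.55 tcp bunker [ 94.7  35.4 231.2] F bunker [ 0.4 -0.4  0.6] grip 0.001 j [ 0.15  0.38 -0.38  1.83  0.17  0.96 -1.67]
shift [109.2   4.8   5.4] turn [ 0.004 -0.008  0.001]
```

carry_out(moves=[25,3,3,0,0,0,50,4,4,0,0,0,75,5,5,0,0,0,95,5,5,0,0,0,107,5,5,0,0,0,108,5,5,0,0,0,108,5,5,0,0,0])

```text
t: 4.25
tcp_pos: [0.535, 0.0335, 0.1237]
orientation: [0.706, 0.075, -0.7, 0.074]
ft_force: [0.9, 0.5, 0.2]
grip_width: 0.0
```

```bash
python3 to.py 90 62 122 0; python3 - <<'E'
from h import *
a=[]
for c,(x,y) in(('scene',(255,190)),('top',(255,200))):
    p=arm.grab_frame(c);a.append(cv2.resize(p['frame'][y-40:y+40,x-50:x+50],None,fx=4,fy=4,interpolation=2)[:400,:400])
cv2.imwrite('pics/a.png',np.hstack(a))
E
```

```text
t 4.25 tcp bunker [ 89.8  39.2 123.7] F bunker [ 0.3 -1.   0.2] grip 0.0 j [ 0.12  0.52 -0.34  1.92  0.25  0.73 -1.72]
shift [ 1.5 -0.3 22.9] turn [ 0.004 -0.008  0.001]
```

View pics/a.png

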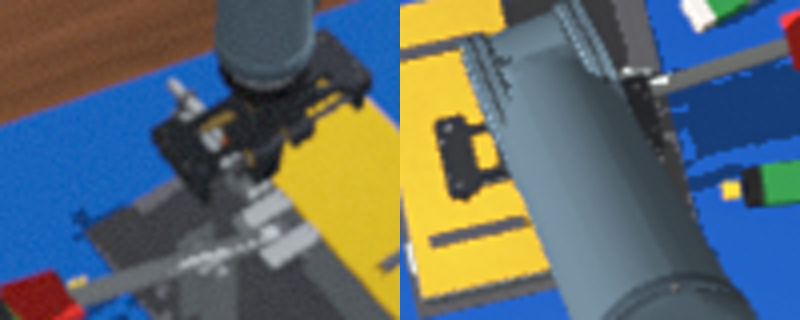

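The gripper is beside the knob (orange at about (225,140) in the left crop), clear of the lid and lever. Pushing now.

carry_out(moves=[1,0,10,0,0,0,1,0,18,0,0,0,1,0,24,0,0,0,1,0,29,0,0,0,1,0,34,0,0,0,1,0,39,0,0,0,1,0,44,0,0,0,1,0,49,0,0,0])

```text
t: 5.15
tcp_pos: [0.4877, 0.0233, 0.123]
orientation: [0.707, 0.075, -0.699, 0.074]
ft_force: [1.7, 0.7, 1.0]
grip_width: 0.0005
```

```bash
python3 to.py 90 103 122 0
```

```text
t 5.15 tcp bunker [ 89.5  87.6 123. ] F bunker [ 0.3 -1.8  1. ] grip 0.001 j [ 0.14  0.46 -0.35  2.04  0.24  0.67 -1.72]
shift [ 0.8 -0.5 15.5] turn [ 0.004 -0.011  0.001]
```

carry_out(moves=[1,0,4,0,0,0,1,0,8,0,0,0,1,0,12,0,0,0,1,0,15,0,0,0,1,0,17,0,0,0])

```text
t: 5.65
tcp_pos: [0.4724, 0.0201, 0.1222]
orientation: [0.708, 0.075, -0.698, 0.074]
ft_force: [9.4, 2.0, -4.6]
grip_width: 0.0004
```

```bash
python3 to.py 90 103 122 0
```

```text
t 5.65 tcp bunker [ 89.5 103.2 122.2] F bunker [-0.  -9.6 -4.6] grip 0.0 j [ 0.15  0.44 -0.35  2.08  0.24  0.65 -1.72]
shift [ 0.2 -0.5 -0.2] turn [ 0.004 -0.014  0.001]
```

carry_out(moves=[0,0,3,0,0,0,0,0,4,0,0,0,0,0,4,0,0,0])

```text
t: 5.95
tcp_pos: [0.4724, 0.0202, 0.1228]
orientation: [0.711, 0.076, -0.695, 0.073]
ft_force: [11.7, 3.1, -9.9]
grip_width: 0.0006
```

```bash
python3 to.py 90 95 122 0
```

```text
t 5.95 tcp bunker [ 89.6 103.2 122.8] F bunker [  0.6 -12.1  -9.9] grip 0.001 j [ 0.16  0.43 -0.35  2.09  0.24  0.64 -1.72]
shift [ 0.9 -0.3 -8.2] turn [ 0.005 -0.022  0.001]
```

At its end stop (103.2 mm, not moving under more push). Backing off, then rising and taking a look.

carry_out(moves=[0,0,-8,0,-0.01,0,0,0,-18,0,-0.02,0,-20,0,-20,0,-0.02,0,-60,0,-20,0,-0.02,0,-105,0,-20,0,-0.02,0,-145,20,-20,0,-0.02,0,-150,65,-20,0,-0.02,0,-150,110,-20,0,-0.02,0])

```text
t: 6.75
tcp_pos: [0.5121, -0.0848, 0.2748]
orientation: [0.705, 0.076, -0.702, 0.075]
ft_force: [-0.1, 0.2, 0.1]
grip_width: 0.0007
```

```bash
python3 to.py -157 0 270 0.2
```

```text
t 6.75 tcp bunker [-21.3  85.9 274.8] F bunker [0.2 0.  0.1] grip 0.001 j [ 0.36  0.29 -0.34  1.83  0.11  1.03 -1.38]
shift [  5.1 136.3 -84.9] turn [ 0.006 -0.005  0.2  ]
```

```bash
python3 to.py -144 0 236 0.45; python3 - <<'E'
from h import *
from fit import *
a=[]
for c,(x,y) in(('scene',(255,190)),('top',(265,195))):
    p=arm.grab_frame(c);a.append(cv2.resize(p['frame'][y-50:y+50,x-50:x+50],None,fx=4,fy=4,interpolation=2))
    q=np.load('q.npy');print(c,'locked',proj(p,w(q,(.09,.085,.14))),'drawn',proj(p,w(q,(.09,.12,.14))),'seen',blob(mask(p,(6,150,90),(17,255,255)),proj(p,w(q,(.09,.12,.14)))[0])[1:])
cv2.imwrite('pics/b.png',np.hstack(a))
E
```

```text
t 6.75 tcp bunker [-21.3  85.9 274.8] F bunker [0.2 0.  0.1] grip 0.001 j [ 0.36  0.29 -0.34  1.83  0.11  1.03 -1.38]
shift [ 39.1 123.3 -84.8] turn [ 0.006 -0.006  0.45 ]
scene locked [[262.14663531 181.72957928]] drawn [[256.47429303 175.39679474]] seen (array([257.04166667, 177.16666667]), np.int32(24))
top locked [[245.01215413 209.36350134]] drawn [[247.13263336 218.79077568]] seen (array([246.6, 219.6]), np.int32(15))
```

View pics/b.png

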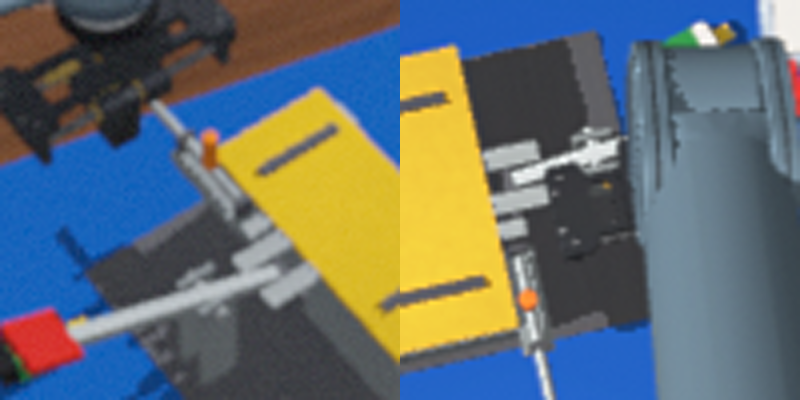

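The picture shows the knob (left crop (210,150), right (528,298)) at the fully drawn position; both camera measurements agree. Now to the pad.

carry_out(moves=[0,20,-14,0,0,0.08,0,45,-31,0,0,0.16,0,70,-49,0,0,0.24,5,95,-66,0,0,0.32,10,115,-79,0,0,0.4,20,123,-85,0,0,0.45,29,123,-85,0,0,0.45,29,123,-85,0,0,0.45])

```text
t: 7.65
tcp_pos: [0.6174, -0.1939, 0.2417]
orientation: [0.7, -0.087, -0.671, 0.227]
ft_force: [0.6, -0.0, 0.1]
grip_width: 0.0008
```

```bash
python3 to.py -157 0 209 0.45;python3 - <<'E'
from h import *
a=[]
for c,(x,y) in(('scene',(235,205)),('top',(290,175))):
    p=arm.grab_frame(c);a.append(cv2.resize(p['frame'][y-50:y+50,x-50:x+50],None,fx=4,fy=4,interpolation=2))
cv2.imwrite('pics/c.png',np.hstack(a))
E
```

```text
t 7.65 tcp bunker [-149.7    5.2  241.7] F bunker [-0.1 -0.5  0.1] grip 0.001 j [ 0.14  0.48 -0.17  1.72  0.64  0.97 -1.75]
shift [32.6 -7.6 -5.3] turn [-0.002  0.005  0.001]
```

View pics/c.png

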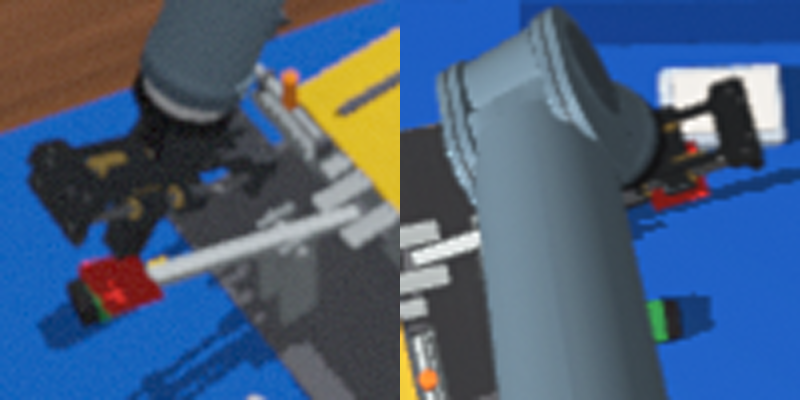

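carry_out(moves=[10,-4,-3,0,0,0,18,-7,-5,0,0,0,24,-7,-5,0,0,0,28,-7,-5,0,0,0,31,-7,-5,0,0,0])

```text
t: 8.25
tcp_pos: [0.6246, -0.2012, 0.2124]
orientation: [0.701, -0.088, -0.67, 0.226]
ft_force: [-0.8, -0.0, 0.3]
grip_width: 0.0003
```

```bash
for t in 0.45 0.35 0.25 0.15 0.05 -0.05 -0.15 -0.25 -0.35 -0.45; do python3 to.py $(python3 -c "
from math import *
t=$t;f=t+.066;print(-180.4*cos(f)-2*sin(t),0,120+180.4*sin(f)-2*cos(t),t)"); done | awk 'NR==1||/shift/'
```

```text
t 8.25 tcp bunker [-158.3   -0.4  212.4] F bunker [0.1 0.8 0.3] grip 0.0 j [ 0.14  0.52 -0.15  1.72  0.67  0.92 -1.78]
shift [ 4.5 -2.8  0.4] turn [-0.005  0.003 -0.   ]
shift [22.5 -2.7  0.3] turn [-0.005  0.003 -0.1  ]
shift [40.4 -4.4  0.3] turn [-0.005  0.003 -0.2  ]
shift [58.1 -7.9  0.2] turn [-0.005  0.002 -0.3  ]
shift [ 75.3 -13.2   0.2] turn [-0.006  0.002 -0.4  ]
shift [ 92.  -20.1   0.2] turn [-0.006  0.002 -0.5  ]
shift [107.8 -28.7   0.2] turn [-0.006  0.002 -0.6  ]
shift [122.7 -38.8   0.2] turn [-0.006  0.001 -0.7  ]
shift [136.6 -50.3   0.2] turn [-0.006  0.001 -0.8  ]
shift [149.2 -63.2   0.2] turn [-0.006  0.001 -0.9  ]
```

carry_out(moves=[4,-3,0,0,0,0,9,-3,0,0,0,-0.025,16,-3,0,0,0,-0.06,24,-3,0,0,0,-0.105,32,-4,0,0,0,-0.15,40,-4,0,0,0,-0.2,49,-6,0,0,0,-0.25,58,-8,0,0,0,-0.3])

```text
t: 9.05
tcp_pos: [0.629, -0.2181, 0.1575]
orientation: [0.707, 0.019, -0.696, 0.123]
ft_force: [-2.1, 2.2, 5.3]
grip_width: 0.0004
```

```bash
for t in 0.15 0.05 -0.05 -0.15 -0.25 -0.35 -0.45; do python3 to.py $(python3 -c "
from math import *
t=$t;f=t+.066;print(-180.4*cos(f)-3*sin(t),0,120+180.4*sin(f)-3*cos(t),t)"); done | awk 'NR==1||/shift/'
```

```text
t 9.05 tcp bunker [-175.8   -1.2  157.5] F bunker [2.6 1.6 5.3] grip 0.0 j [ 0.4   0.64 -0.29  1.61  0.4   0.9  -1.45]
shift [1.9 0.6 1.2] turn [-0.005 -0.     0.002]
shift [19.9  0.6  1.2] turn [-0.005 -0.001 -0.098]
shift [37.8 -1.2  1.2] turn [-0.005 -0.001 -0.198]
shift [55.5 -4.7  1.2] turn [-0.005 -0.001 -0.298]
shift [ 72.7 -10.    1.3] turn [-0.005 -0.001 -0.398]
shift [ 89.3 -17.    1.3] turn [-0.005 -0.002 -0.498]
shift [105.1 -25.6   1.3] turn [-0.005 -0.002 -0.598]
```

Pressing well (about 6 N). Continuing.

carry_out(moves=[9,1,1,0,0,-0.04,18,1,1,0,0,-0.09,27,0,1,0,0,-0.14,36,-1,1,0,0,-0.19,45,-3,1,0,0,-0.24,54,-5,1,0,0,-0.29,63,-7,1,0,0,-0.34,72,-10,1,0,0,-0.39])

```text
t: 9.85
tcp_pos: [0.6291, -0.2189, 0.0857]
orientation: [-0.691, -0.156, 0.706, 0.015]
ft_force: [-0.6, -0.1, 6.4]
grip_width: 0.0004
```

```bash
for t in -0.25 -0.35 -0.45; do python3 to.py $(python3 -c "
from math import *
t=$t;f=t+.066;print(-180.4*cos(f)-4*sin(t),0,120+180.4*sin(f)-4*cos(t),t)"); done | awk 'NR==1||/shift/'
```

```text
t 9.85 tcp bunker [-176.6   -1.1   85.7] F bunker [-0.   0.6  6.4] grip 0.0 j [ 0.64  0.86 -0.45  1.44  0.15  1.02 -1.13]
shift [2.5 0.4 1.2] turn [-0.005 -0.004 -0.007]
shift [20.5  0.2  1.2] turn [-0.005 -0.005 -0.107]
shift [38.4 -1.8  1.3] turn [-0.004 -0.005 -0.207]
```

carry_out(moves=[8,0,1,0,0,-0.04,16,0,1,0,0,-0.08,23,0,1,0,0,-0.12,30,-1,1,0,0,-0.16,35,-1,1,0,0,-0.19,39,-2,1,0,0,-0.205,41,-2,1,0,0,-0.205,41,-2,1,0,0,-0.205])

```text
t: 10.65
tcp_pos: [0.6272, -0.2095, 0.0518]
orientation: [-0.672, -0.225, 0.7, 0.087]
ft_force: [-8.8, -6.6, 33.5]
grip_width: 0.0004
```

```bash
python3 to.py -167 0 52 -0.45
```

```text
t 10.65 tcp bunker [-166.9   -1.2   51.8] F bunker [-4.6 10.  33.5] grip 0.0 j [ 0.72  1.   -0.51  1.34  0.05  1.12 -1.03]
shift [-0.2 -0.   1.2] turn [-0.004 -0.007 -0.002]
```

carry_out(moves=[3,0,0,0,0,0,3,0,0,0,0,0,3,0,0,0,0,0,3,0,0,0,0,0])

```text
t: 11.05
tcp_pos: [0.6272, -0.2096, 0.0521]
orientation: [-0.672, -0.225, 0.7, 0.087]
ft_force: [-6.1, -4.8, 20.9]
grip_width: 0.0008
```

```bash
python3 to.py -167 0 52 -0.45;python3 - <<'E'
from h import *
a=[]
for c,(x,y) in(('scene',(245,205)),('top',(275,190))):
    p=arm.grab_frame(c);a.append(cv2.resize(p['frame'][y-65:y+65,x-65:x+65],None,fx=3,fy=3,interpolation=2))
cv2.imwrite('pics/d.png',np.hstack(a))
E
python3 to.py -167 0 52 -0.45
```

```text
t 11.05 tcp bunker [-167.1   -1.2   52.1] F bunker [-3.4  7.  20.9] grip 0.001 j [ 0.72  1.   -0.51  1.34  0.05  1.12 -1.03]
shift [ 0.1 -0.   1.2] turn [-0.004 -0.008 -0.003]
t 11.15 tcp bunker [-167.1   -1.2   52.1] F bunker [-3.1  7.6 19.9] grip 0.0 j [ 0.72  1.   -0.51  1.34  0.05  1.12 -1.03]
shift [ 0.1 -0.   1.2] turn [-0.004 -0.008 -0.003]
```

View pics/d.png

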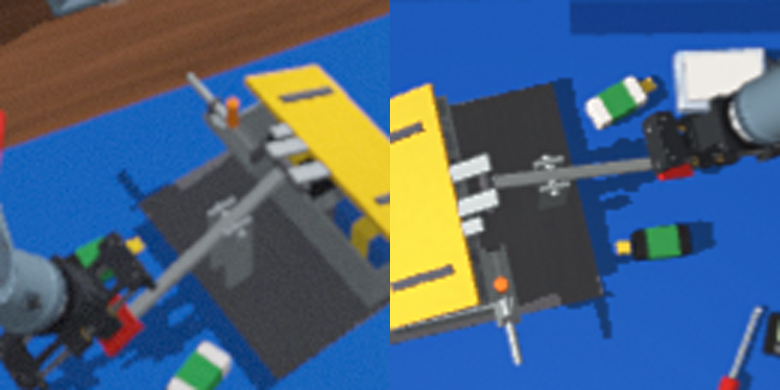

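The lid is standing open, with its near edge raised at (320,150) in the left crop. The pad is at its stop, the knob is drawn, and the packs haven't moved.

```bash
python3 -c "
from bench import arm
print(arm.job_done())"
```

```text
the job is handed in; nothing more can be done
None
```

The bunker is open: I pushed the orange knob outward to its end stop and pressed the red pad fully down. The arm was still holding the pad down when I handed the job in at about 11 s.

- **Bolt:** the knob stopped moving under a push of about 12 N. Both cameras then showed it at the fully drawn position.
- **Lever and lid:** with the closed fingertips on the pad, the measured position was 52 mm above the table and 167 mm from the pivot, which matches the fully pressed pose. The last picture shows the lid standing up. I judged that by eye and did not measure the lid's angle.
- **Forces:** the push on the pad briefly reached about 35 N at the stop. I eased it to about 20 N down, with about 7 N sideways, and it held steady.
- **Other things on the bench:** both battery packs look unmoved in the last picture, and I never brought the gripper near the lid. I did not re-measure the drone, radio, checker, screwdriver or parts box at the end.

No check failed or disagreed. My first estimate of the bunker's position was about 7 mm off, so I refitted it from the lid, pad and knob colours before moving.

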